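# Check the bench charger's main toggle by touch

## Robot

A 6-joint arm with a two-finger parallel gripper is mounted at the origin on the work surface. World frame = base frame: x ahead of the robot, y to its left, z up, the work surface at z = 0. Lengths are in mm, angles in rad, forces in N, time in s.
With the tool pointing down it reaches from about 425 to 950 mm from the base axis. Payload 14.7 kg.
Tool frame: the origin (TCP) lies on the centre line of the jaws, within the pads' length; the fingertips stand 14 mm ahead of it and the grasp point (between the pads) lies 5 mm behind it; z points along the fingers, y is the direction in which the jaws open and shut (so a half turn about z gives the same grasp; the last joint's range is limited). The gripper opens to 85 mm and grips with 20 to 120 N. Pads are 22 mm wide; open, the fingers measure 114 mm over their backs; the gripper's body (76 mm by 85 mm) begins 54 mm behind the grasp point. The pads swing forward as they close: fully open they stand 13 mm farther back than shut.
Start: joints at [1.256, 0.48, 1.596, -0, 1.065, -0.047], TCP at [171.972, 626.832, 245.297] pointing down, gripper open.
Joint ranges: [-2.75, 2.75], [-0.82, 2.05], [0.23, 2.67], [-1.56, 4.7], [0.09, 2.69], [-2.92, 2.92]. Speed limits (rad/s): [1.89, 1.89, 2.39, 3.01, 3.01, 3.01].

## Interface

Orientations are given as [roll, pitch, yaw] about the fixed x, y, z axes, in that order (R = Rz(yaw) Ry(pitch) Rx(roll)).
In Python, from station import r, grab_frame, calibration, close_job gives the robot as it stands. The module is installed in compiled form; this text tells all that it offers.
- The arm moves only by the tool move_arm, never from a script. Its argument "steps" is a list of rows, each a list of 3 entries, a list of its own where there are three numbers: the shift along the tool's x, y, z in cm, then the turn, a rotation vector about the tool's x, y, z in rad, then the closure, from 0 (fully open) to 1 (shut). In form: [[[x, y, z], [rx, ry, rz], grip], ...]. A call has 1 to 10 rows; each row shifts and turns the pose as measured when the row begins, along the tool's axes as they then stand; what a row does not reach is not made up. A row lasts 1/12 s, in which the tool goes at most 41.7 mm and 7.16 degrees, less where a joint would pass 70% of its speed; a pose out of reach is approached as far as the arm can. A call with a gripper value outside its range is refused whole. The fingers move at their own pace and stop on an object; "squeeze" is the grip in N (left out, the last holds). Time passes only in rows, so rows that do not move let the fingers close. It gives the time, the measured TCP pose, the force and the opening at its end, in the units of the state.
- r.state(): the state, without advancing time (a new reading comes with each control period).
- grab_frame(name): name is "scene" or "top" or "wrist"; returns (picture, depth): 420x560x3 uint8, red, green, blue; 420x560 float32, mm along the optical axis (not along the pixel's ray), 0 where there is no reading.
- calibration(name): a dict with "camera_matrix" (3x3 intrinsics, pixels), "eye" and "rotation" of the camera in the world. Camera axes: x right, y up, looking along -z (the intrinsics and any distortion apply to the point x, -y, -z); pixel columns grow to the right and rows downward; lengths in mm; the calibration is good to about 2 mm. A picture is of the moment at which its call begins: read the wrist's pose just before it. calibration takes no time and is no camera call; for the wrist camera it gives the pose at the moment of the call.
- close_job(): hands the job in, once; it reports no verdict.
The state is a dict: "t": time; "joints": joint angles; "joint_vel": joint speeds; "joint_torque": joint torques, N m; "position": TCP position; "tcp_rot": TCP orientation; "ft_force": force on the tool from outside, world axes, zero at the start; "moment": the same for the moment, N m; "finger_gap": finger opening in mm.
Only numpy, scipy, OpenCV 4.12 (cv2) and the standard library are available. Lean on these libraries where they do the work, as an engineer would, in place of code of your own. Each camera call takes 0.05 s, during which the arm holds its last target.

## Task

The pilot lamp of the grey bench charger is dead, so check its long main toggle by touch: put the gripper's fingers against the lever, and if it is off (leaning towards the carrying-handle end) flip it fully over to on (leaning towards the round dial end). If it is already on, just touch it and leave it on, never switching it off on the way. Leave the short stub toggle beside it as it is.

Things in the scene. Friction and masses are not known exactly. Their poses are not given: they have to be found in the camera images.
- charger: Grey charger case, fixed, 260 (x) x 200 (y) x 80 mm high. Origin: centre of underside, on the bench; z up; +x is the dial (on) end, -x the handle (off) end. On its top: bar handle along y at x=-112, 29 high; dial 60 across, 11 high, at x=88; dead lamp x=88 y=70; loose nut 28 across near x=90 y=-72; two steel toggles pivoted at x=0, one at y=50, one at y=-50 (which is which varies).
- main_toggle: Long steel lever, 55 mm, 8 mm thick widening to 15 at the end. Origin: pivot, 86 mm above bench (6 over case top, in a collar 18 wide, 8 high); z along the lever, y the hinge (charger y). Snaps over centre between stops: 0.45 rad from upright to charger -x is off, to +x on; starts either way. Needs about 2.5 N at 40 mm above the pivot to leave a stop, nothing at upright, then jumps over.
- main_toggle_tip (a point): Centre of the end face of the main toggle's lever, 55 mm from its pivot: 24 mm to charger -x of the pivot when off, 24 mm to +x when on; 50 mm above the pivot in both.
- stub_toggle_tip (a point): End of the stub toggle, not to be moved: a like steel lever but 26 mm long and 11 mm thick at its end, pivoted 100 mm from the main toggle along charger y; starts either way. Its tip is 11 mm to one x side of its pivot and 23 mm above it.

How it is judged:
By the outcome, as a careful person would: the job done as asked, in the order asked, and still so for the second after the job is handed in, with the robot touching nothing.
It also fails if it takes over 32 s, if anything falls off the work surface, if the arm or the gripper's body presses on something with over 40 N, if the wrist force passes 120 N, or if a joint passes its speed limit or range.

## Working session

There is one attempt and no reset: what is moved stays moved. The work goes in short steps, Python scripts to look and compute and a tool call to move; the robot and the scene stay as the last step left them, time stands still between calls to the robot, and variables do not carry over. Pictures are saved under pics/ and viewed, and the job is handed in when it is done.

Besides the shell and the picture viewer there is one more tool, called after "Emit:" in YAML: its name, and indented under it one key for each argument. move_arm: Moves the arm, as the interface text tells. Its arguments: {"type":"object","properties":{"steps":{"type":"array","items":{"type":"array"}},"squeeze":{"type":"number"}},"required":["steps"]}

```bash
mkdir -p pics; python3 - <<'E'
from station import r, grab_frame, calibration
import cv2, numpy as np
for n in ("scene","top"):
    p,d=grab_frame(n); cv2.imwrite(f"pics/{n}0.png",p[:,:,::-1]); np.save(f"pics/{n}0.npy",d)
    c=calibration(n); print(n,c, d.min(),d.max())
print(r.state())
E
```

```text
scene {'camera_matrix': array([[522.06319449,   0.        , 282.59465227],
       [  0.        , 522.06319449, 214.89052914],
       [  0.        ,   0.        ,   1.        ]]), 'eye': array([1104.20609897, -339.66640696,  535.48834194]), 'rotation': array([ 1.01361827, -0.00440352,  0.9343439 ])} 0.0 3560.8599
top {'camera_matrix': array([[473.82008325,   0.        , 278.24244491],
       [  0.        , 473.82008325, 210.63315717],
       [  0.        ,   0.        ,   1.        ]]), 'eye': array([480.00777152,  59.18553498, 757.04014437]), 'rotation': array([ 0.15518931, -0.00333306, -1.60057488])} 0.0 1644.5317
{'t': 0.1, 'joints': array([ 1.25642214e+00,  4.80749922e-01,  1.59679331e+00,  2.59811768e-05,
        1.06513252e+00, -4.66052913e-02]), 'joint_vel': array([-0.00045967,  0.00018658, -0.00093001, -0.00073784, -0.00026102,
        0.00205262]), 'joint_torque': array([ 5.44284285e-04, -9.52258587e+01, -4.31036854e+01, -7.67218148e-05,
        5.37166008e-03,  6.41239740e-05]), 'position': array([171.8430623 , 626.50639256, 244.75557386]), 'tcp_rot': array([-3.14051178e+00, -7.31516147e-05,  2.87381112e+00]), 'ft_force': array([0.60487686, 1.5824977 , 0.43512394]), 'moment': array([-0.0511416 , -0.01807307, -0.01401622]), 'finger_gap': 85.61996169414509}
```

View pics/scene0.png

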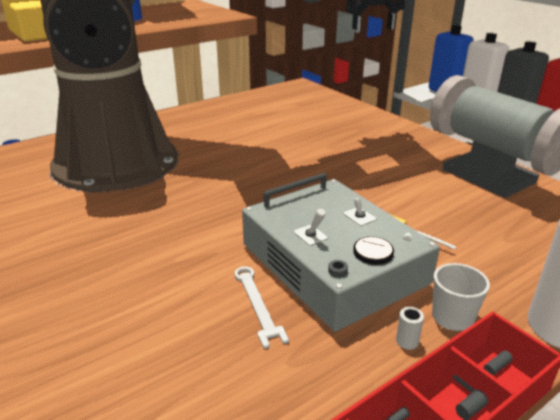

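View pics/top0.png

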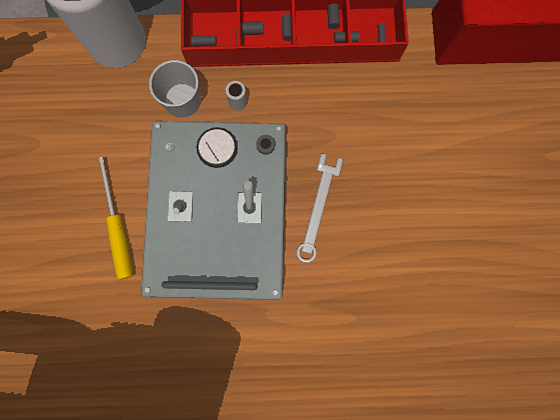

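The top view shows the case corners at about (153,122), (285,124), (282,298) and (143,296). The long toggle is at (249,205), on the nut side (charger y=-50), with its tip near (249,183). The stub is at (179,207). I'll measure these with the depth image.

```bash
cat > h.py <<'E'
import numpy as np, cv2
from scipy.spatial.transform import Rotation as Rn
from station import calibration
def cam(n):
    c=calibration(n); K=c["camera_matrix"]; a=c["rotation"]
    return K,np.array(c["eye"]),a
def Rm(a,mode):
    return Rn.from_euler("xyz",a).as_matrix() if mode=="rpy" else Rn.from_rotvec(a).as_matrix()
def ray(n,u,v,mode="rpy"):
    K,e,a=cam(n); d=np.array([(u-K[0,2])/K[0,0],-(v-K[1,2])/K[1,1],-1.])
    return e,Rm(a,mode)@d
def plane(n,u,v,z,mode="rpy"):
    e,d=ray(n,u,v,mode); return e+d*(z-e[2])/d[2]
def proj(n,P,mode="rpy"):
    K,e,a=cam(n); q=Rm(a,mode).T@(np.array(P)-e); return K[0,0]*q[0]/-q[2]+K[0,2], K[1,1]*-q[1]/-q[2]+K[1,2]
E
python3 - <<'E'
from h import *
d=np.load("pics/top0.npy")
for mode in("rpy","rv"):
    print(mode)
    for nm,(u,v) in dict(c1=(156,126),c2=(281,128),c3=(277,293),c4=(148,291),mid=(215,240),bench=(380,250),bench2=(60,250)).items():
        e,dr=ray("top",u,v,mode); print(nm,np.round(e+dr*d[v,u],1))
print("corners z=80")
for uv in((153,122),(285,124),(282,298),(143,296)): print(np.round(plane("top",*uv,80),1))
for v in range(176,224,2):
    print(v,[tuple(np.round(ray("top",u,v)[0]+ray("top",u,v)[1]*d[v,u],0)) for u in (246,249,252)])
for v in range(198,216,2):
    u=179;print(v,np.round(ray("top",u,v)[0]+ray("top",u,v)[1]*d[v,u],0))
p=cv2.imread("pics/top0.png")
cv2.imwrite("pics/topz.png",cv2.resize(p[110:310,130:330],None,fx=3,fy=3,interpolation=cv2.INTER_CUBIC))
p=cv2.imread("pics/scene0.png")
cv2.imwrite("pics/scz.png",cv2.resize(p[170:330,235:445],None,fx=3.5,fy=3.5,interpolation=cv2.INTER_CUBIC))
E
```

```text
rpy
c1 [718.3 231.6  80.3]
c2 [710.5  45.9  78.6]
c3 [468.6  59.   81.7]
c4 [476.7 240.1  81.4]
mid [546.  145.7  78.9]
bench [ 529.8 -107.1    1.8]
bench2 [545.3 404.3  -3.4]
rv
c1 [681.7 301.6  89.9]
c2 [674.1 117.1  69.6]
c3 [432.7 128.   86.8]
c4 [440.5 308.2 104.6]
mid [509.7 215.   88.8]
bench [489.9 -28.6 -12.8]
bench2 [504.1 480.7  33.6]
corners z=80
[724.7 236.1  80. ]
[716.   39.8  80. ]
[461.4  52.2  80. ]
[470.  247.4  80. ]
176 [(np.float64(639.0), np.float64(99.0), np.float64(78.0)), (np.float64(638.0), np.float64(95.0), np.float64(81.0)), (np.float64(638.0), np.float64(91.0), np.float64(79.0))]
178 [(np.float64(635.0), np.float64(99.0), np.float64(81.0)), (np.float64(635.0), np.float64(95.0), np.float64(80.0)), (np.float64(635.0), np.float64(91.0), np.float64(81.0))]
180 [(np.float64(632.0), np.float64(99.0), np.float64(80.0)), (np.float64(633.0), np.float64(95.0), np.float64(79.0)), (np.float64(632.0), np.float64(91.0), np.float64(80.0))]
182 [(np.float64(617.0), np.float64(96.0), np.float64(138.0)), (np.float64(617.0), np.float64(92.0), np.float64(134.0)), (np.float6
[... 3094 characters left out ...]
6.0), np.float64(100.0), np.float64(82.0)), (np.float64(576.0), np.float64(96.0), np.float64(83.0)), (np.float64(576.0), np.float64(92.0), np.float64(83.0))]
220 [(np.float64(573.0), np.float64(100.0), np.float64(84.0)), (np.float64(573.0), np.float64(96.0), np.float64(84.0)), (np.float64(573.0), np.float64(92.0), np.float64(84.0))]
222 [(np.float64(570.0), np.float64(101.0), np.float64(83.0)), (np.float64(570.0), np.float64(96.0), np.float64(85.0)), (np.float64(570.0), np.float64(92.0), np.float64(81.0))]
198 [608. 196.  84.]
200 [604. 196.  88.]
202 [601. 195.  88.]
204 [597. 194.  95.]
206 [593. 192. 103.]
208 [589. 192. 107.]
210 [586. 192. 108.]
212 [584. 192. 105.]
214 [585. 197.  82.]
```

View pics/topz.png

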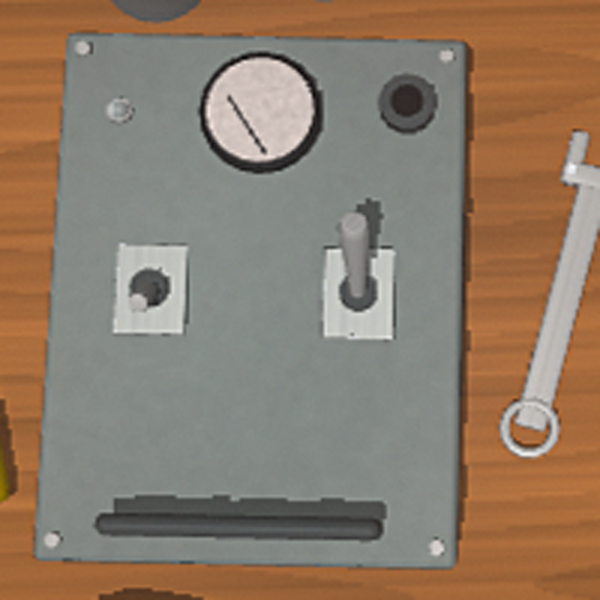

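View pics/scz.png

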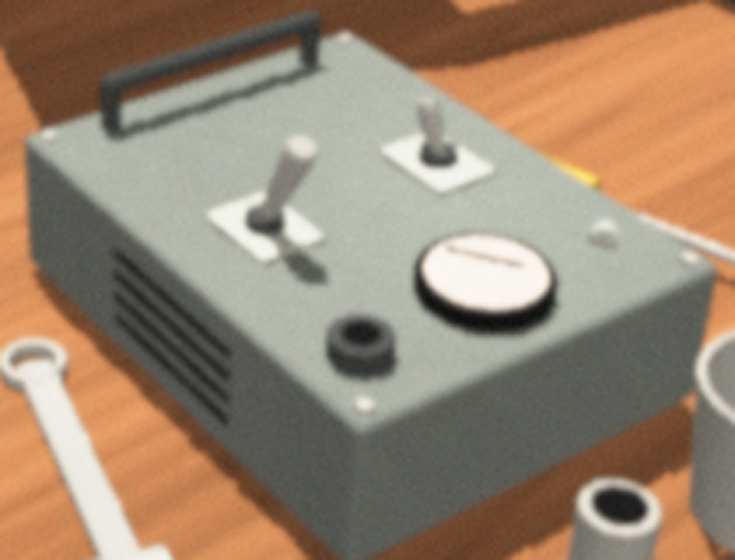

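The main toggle is already on: its tip measures about (613,92,136) and its pivot about (591,94), so it leans towards the dial. The stub leans towards the handle. I'll touch the lever gently from the handle side, pushing only in the "on" direction, with the fingers shut. First I'll align the yaw and shut the fingers.

Emit:
move_arm:
  steps:
    - [[0,0,0],[0,0,-0.12],1]
    - [[0,0,0],[0,0,-0.11],1]
    - [[0,0,0],[0,0,0],1]
  squeeze: 20

```text
t: 0.35
position: [171.7, 625.8, 243.6]
tcp_rot: [-3.138, -0.001, 3.112]
ft_force: [-0.4, -0.5, -0.0]
finger_gap: 51.9
```

```bash
cat >> h.py <<'E'
C=np.array([593.0,143.9]); s,c=-0.0465,0.9989
def W(x,y): return C+np.array([[c,-s],[s,c]])@[x,y]
def rel(x,y,z):
    from station import r
    st=r.state(); R=Rm(st["tcp_rot"],"rpy"); p=np.array(st["position"])
    print("t",st["t"],"pos",np.round(p,1),"rot",np.round(st["tcp_rot"],3),"gap",st["finger_gap"],"F",np.round(st["ft_force"],2))
    print("charger xy",np.round(np.array([[c,s],[-s,c]])@(p[:2]-C),1))
    print("tool shift cm",np.round(R.T@(np.r_[W(x,y),z]-p)/10,2))
E
python3 -c "
from h import *
rel(-35,-50,200)"
```

```text
t 0.35 pos [171.7 625.8 243.6] rot [-3.138e+00 -1.000e-03  3.112e+00] gap 51.85141087608211 F [-0.38 -0.45 -0.03]
charger xy [-443.3  461.8]
tool shift cm [-39.98 -51.84   4.49]
```

Emit:
move_arm:
  steps:
    - [[-2.2,-2.9,0],[0,0,0],1]
    - [[-2.2,-2.9,0],[0,0,0],1]
    - [[-2.2,-2.9,0],[0,0,0],1]
    - [[-2.2,-2.9,0],[0,0,0],1]
    - [[-2.2,-2.9,0],[0,0,0],1]
    - [[-2.2,-2.9,0],[0,0,0],1]
    - [[-2.2,-2.9,0],[0,0,0],1]
    - [[-2.2,-2.9,0],[0,0,0],1]
    - [[-2.2,-2.9,0],[0,0,0],1]
    - [[-2.2,-2.9,0],[0,0,0],1]

```text
t: 1.18
position: [380.8, 318.5, 241.5]
tcp_rot: [-3.139, -0.002, 3.082]
ft_force: [-0.1, -0.1, 0.7]
finger_gap: 0.4
```

```bash
python3 -c "
from h import *
rel(-35,-50,200)"
```

```text
t 1.1833 pos [380.8 318.5 241.5] rot [-3.139e+00 -2.000e-03  3.082e+00] gap 0.4061210049324237 F [-0.08 -0.07  0.67]
charger xy [-220.   164.5]
tool shift cm [-18.79 -21.2    4.16]
```

Emit:
move_arm:
  steps:
    - [[-2.4,-2.7,0],[0,0,0],1]
    - [[-2.4,-2.7,0],[0,0,0],1]
    - [[-2.4,-2.7,0],[0,0,0],1]
    - [[-2.4,-2.7,0],[0,0,0],1]
    - [[-2.4,-2.7,0],[0,0,0],1]
    - [[-2.4,-2.7,0],[0,0,0],1]
    - [[-1.2,-1.3,0],[0,0,0],1]
    - [[0,0,0],[0,0,0],1]

```text
t: 1.85
position: [532.0, 116.1, 241.6]
tcp_rot: [-3.138, -0.001, 3.044]
ft_force: [-0.7, 0.7, -0.0]
finger_gap: 0.3
```

```bash
python3 -c "
from h import *
rel(-35,-50,129)"
```

```text
t 1.85 pos [532.  116.1 241.6] rot [-3.138e+00 -1.000e-03  3.044e+00] gap 0.265393323068511 F [-0.74  0.66 -0.01]
charger xy [-59.6 -30.6]
tool shift cm [-2.57 -1.77 11.27]
```

Emit:
move_arm:
  steps:
    - [[-1.3,-0.9,0],[0,0,-0.05],1]
    - [[-1.2,-0.8,1.0],[0,0,0],1]
    - [[0,0,2.5],[0,0,0],1]
    - [[0,0,2.5],[0,0,0],1]
    - [[0,0,2.0],[0,0,0],1]
    - [[0,0,1.0],[0,0,0],1]
    - [[0,0,0],[0,0,0],1]

```text
t: 2.43
position: [557.4, 95.8, 145.2]
tcp_rot: [-3.139, 0.0, 3.067]
ft_force: [-0.1, 0.7, -0.8]
finger_gap: 0.2
```

```bash
python3 - <<'E'
from h import *
from station import grab_frame
rel(-12,-50,129)
for n in("scene","wrist"):
    p,d=grab_frame(n); cv2.imwrite(f"pics/{n}1.png",p[:,:,::-1] )
E
```

```text
t 2.4333 pos [557.4  95.8 145.2] rot [-3.139  0.     3.067] gap 0.17720689816380242 F [-0.13  0.71 -0.78]
charger xy [-33.3 -49.7]
tool shift cm [-2.13  0.04  1.62]
```

View pics/scene1.png

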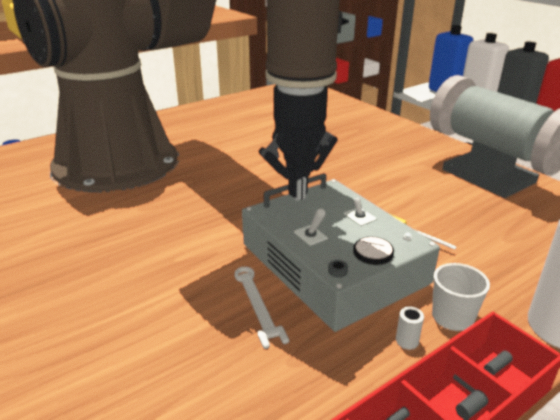

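View pics/wrist1.png

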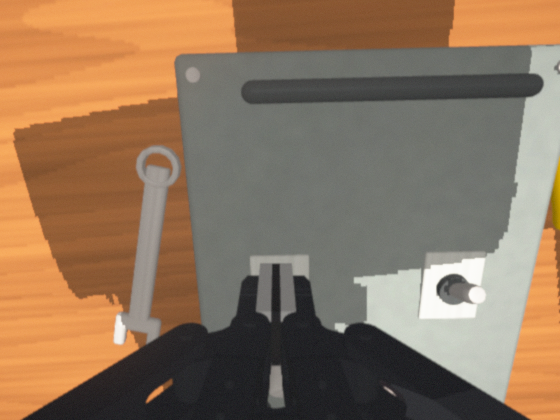

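The fingers at (300,190) in the scene view are behind the lever at (316,220), on the handle side. In the wrist view they are in line with it at column 275. Next I'll lower them to lever height and approach.

Emit:
move_arm:
  steps:
    - [[0,0,1.0],[0,0,-0.03],1]
    - [[0,0,0.6],[0,0,0],1]
    - [[-0.8,0,0],[0,0,0],1]
    - [[-0.8,0,0],[0,0,0],1]
    - [[-0.3,0,0],[0,0,0],1]
    - [[0,0,0],[0,0,0],1]

```text
t: 3.03
position: [582.1, 96.3, 135.2]
tcp_rot: [-3.14, 0.008, 3.094]
ft_force: [-0.3, 0.6, -1.0]
finger_gap: 0.1
```

```bash
python3 -c "
from h import *
rel(-3,-50,129)"
```

```text
t 3.0333 pos [582.1  96.3 135.2] rot [-3.14   0.008  3.094] gap 0.07947273736917299 F [-0.33  0.6  -0.98]
charger xy [ -8.6 -48.1]
tool shift cm [-0.56 -0.19  0.62]
```

Emit:
move_arm:
  steps:
    - [[0,-0.2,0.7],[0,0,0],1]
    - [[-0.2,0,0],[0,0,0],1]
    - [[0,0,0],[0,0,0],1]

```text
t: 3.28
position: [585.4, 94.0, 128.5]
tcp_rot: [-3.14, 0.01, 3.093]
ft_force: [0.5, 0.5, 0.1]
finger_gap: -0.0
```

```bash
python3 - <<'E'
from h import *
rel(-3,-50,129)
E
```

```text
t 3.2833 pos [585.4  94.  128.5] rot [-3.14   0.01   3.093] gap -0.014279872293238863 F [0.54 0.47 0.14]
charger xy [ -5.3 -50.2]
tool shift cm [-0.23  0.02 -0.04]
```

Now I'll close in 1–2 mm at a time and watch the force.

Emit:
move_arm:
  steps:
    - [[-0.15,0,0],[0,0,0],1]
    - [[0,0,0],[0,0,0],1]

```text
t: 3.45
position: [586.7, 93.8, 128.4]
tcp_rot: [-3.14, 0.01, 3.092]
ft_force: [0.3, -0.8, 0.3]
finger_gap: -0.1
```

Emit:
move_arm:
  steps:
    - [[-0.15,0,0],[0,0,0],1]
    - [[0,0,0],[0,0,0],1]

```text
t: 3.62
position: [588.1, 93.6, 128.5]
tcp_rot: [-3.14, 0.01, 3.092]
ft_force: [-0.8, -0.1, 0.8]
finger_gap: -0.1
```

Emit:
move_arm:
  steps:
    - [[-0.15,0,0],[0,0,0],1]
    - [[0,0,0],[0,0,0],1]

```text
t: 3.78
position: [589.1, 93.6, 128.3]
tcp_rot: [-3.14, 0.008, 3.092]
ft_force: [-0.9, -0.1, -0.4]
finger_gap: 0.1
```

Emit:
move_arm:
  steps:
    - [[-0.1,0,0],[0,0,0],1]
    - [[0,0,0],[0,0,0],1]

```text
t: 3.95
position: [589.2, 93.6, 128.2]
tcp_rot: [-3.14, 0.006, 3.092]
ft_force: [-1.8, 0.1, 0.7]
finger_gap: -0.2
```

Emit:
move_arm:
  steps:
    - [[-0.15,0,0],[0,0,0],1]
    - [[0,0,0],[0,0,0],1]

```text
t: 4.12
position: [589.3, 93.5, 128.1]
tcp_rot: [-3.14, 0.004, 3.092]
ft_force: [-2.4, 0.4, 3.6]
finger_gap: 0.2
```

```bash
python3 - <<'E'
from h import *
from station import grab_frame
rel(-40,-50,145)
p,d=grab_frame("scene"); cv2.imwrite("pics/scene2.png",cv2.resize(p[150:310,235:445,::-1],None,fx=3.5,fy=3.5,interpolation=cv2.INTER_CUBIC))
rel(-40,-50,145)
E
```

```text
t 4.1167 pos [589.3  93.5 128.1] rot [-3.14   0.004  3.092] gap 0.23195369387474868 F [-2.4   0.43  3.62]
charger xy [ -1.3 -50.5]
tool shift cm [ 3.86  0.03 -1.71]
t 4.1667 pos [589.5  93.6 128.1] rot [-3.14   0.004  3.092] gap 0.0373842267665684 F [-4.27  0.03  2.41]
charger xy [ -1.2 -50.4]
tool shift cm [ 3.87  0.03 -1.71]
```

View pics/scene2.png

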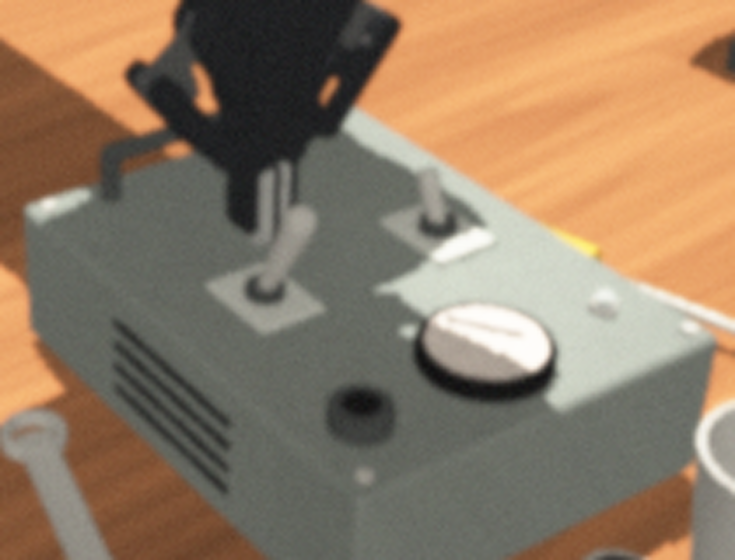

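The fingertips at (265,235) rest on the handle-side face of the lever, whose tip is at (300,220). The force is about -4 N in x and the arm has stopped where contact was predicted, so the lever is against its on stop. Next I'll back off towards the handle and go up.

Emit:
move_arm:
  steps:
    - [[1.0,0,0],[0,0,0],1]
    - [[1.5,0,0],[0,0,0],1]
    - [[0.5,0,-1.5],[0,0,0],1]
    - [[0,0,-3],[0,0,0],1]
    - [[0,0,-3],[0,0,0],1]
    - [[0,0,-3],[0,0,0],1]
    - [[2,2,-1],[0,0,0],1]
    - [[3,2,0],[0,0,0],1]
    - [[3,2,0],[0,0,0],1]
    - [[0,0,0],[0,0,0],1]

```text
t: 5.0
position: [476.5, 160.0, 247.2]
tcp_rot: [3.141, 0.011, 3.088]
ft_force: [0.4, 0.9, -0.3]
finger_gap: 0.1
```

```bash
python3 - <<'E'
from h import *
from station import grab_frame
rel(-40,-50,145)
p,d=grab_frame("scene"); cv2.imwrite("pics/scene3.png",cv2.resize(p[150:310,235:445,::-1],None,fx=3.5,fy=3.5,interpolation=cv2.INTER_CUBIC))
E
```

```text
t 5.0 pos [476.5 160.  247.2] rot [3.141 0.011 3.088] gap 0.11751783027731047 F [ 0.38  0.89 -0.35]
charger xy [-117.1   10.7]
tool shift cm [-7.64 -6.02 10.3 ]
```

View pics/scene3.png

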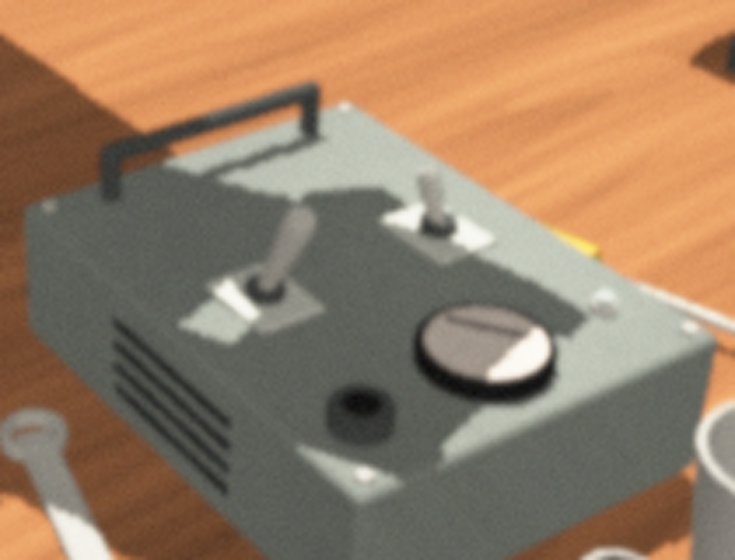

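The main lever still leans towards the dial (tip at (300,215), base at (265,290)). The stub at (432,190) hasn't changed, and the gripper is clear, so I'm handing in.

```bash
python3 -c "
from station import close_job
print(close_job())"
```

```text
the job is handed in; nothing more can be done
None
```

The main toggle was already on, so I touched it and left it on; the job is handed in.

- **Finding the state:** the long toggle is on the nut side of the charger (y = -50). Its tip measured about 22 mm towards the dial from its pivot, at about 136 mm height, which matches "on".
- **Touching it:** I shut the fingers and pressed gently from the handle side, so any push could only go towards on. The arm stopped at the predicted contact point with about 4 N against it, which means the lever was firm on its on stop.
- **Last checks:** after backing off, the picture shows the main toggle still leaning towards the dial and the stub toggle still leaning towards the handle. The gripper was well clear, and the force reading was back to its noise level of about 1 N. The job took about 5 s, and no checks failed or disagreed.

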